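Fit the yellow biscuit stamp into the tight row

ROBOT

A 6-joint arm with a two-finger parallel gripper is mounted at the origin on the work surface. World frame = base frame: x ahead of the robot, y to its left, z up, the work surface at z = 0. Lengths are in mm, angles in degrees, forces in N, time in s.
With the tool pointing down it reaches from about 350 to 850 mm from the base axis. Payload 8.1 kg.
Tool frame: the origin (TCP) lies at the very end of the fingers, on their centre line; the grasp point (between the pads) lies r.tcp_to_grasp behind it (r.tcp_to_grasp is the distance from the TCP to the grasp point, in mm); z points along the fingers, y is the line along which they close (so a half turn about z gives the same grasp; the last joint's range is limited). The gripper opens to 85 mm and grips with 20 to 120 N. Pads are 22 mm wide; open, the fingers measure 114 mm over their backs; the gripper's body (76 mm by 85 mm) begins 54 mm behind the grasp point. The pads swing forward as they close: fully open they stand 13 mm farther back than shut.
Start: joints at [68.388, 7.471, 85.268, -0, 87.261, -4.893], TCP at [172.584, 574.648, 231.292] pointing down, gripper open.
Joint ranges: [-169.43, 169.43], [-51.17, 129.36], [1.28, 143.12], [-76.62, 256.62], [0, 156.53], [-152.29, 152.29]. Speed limits (degrees/s): [136.94, 136.94, 159.86, 180, 180, 180].

INTERFACE

Orientations are given as [roll, pitch, yaw] about the fixed x, y, z axes, in that order (R = Rz(yaw) Ry(pitch) Rx(roll)).
In Python, from bench import r gives the robot as it stands.
- The arm moves only by the shell command python3 -m handwheel 'ROWS' [OPENING] [FORCE]. ROWS is JSON, a list of rows, each a list of 4 numbers: the shift along the tool's x, y, z in m, then the turn about the tool's z in degrees. A call has 1 to 10 rows; each row shifts and turns the commanded pose from where the row before left it, along the tool's axes as they then stand; what a row does not reach is not made up. A row lasts 1/10 s, in which the tool goes at most 50 mm and 8.59 degrees, less where a joint would pass 70% of its speed; a pose out of reach is approached as far as the arm can. A call is refused whole if a number of a shift passes 0.05 or a number of a turn 8.59, either way. A call with a gripper value outside its range is refused whole. OPENING is the finger opening in m, from 0 to 0.0854, set as the call begins (- or left out, the last holds). The fingers move at their own pace and stop on an object; FORCE is the grip in N (left out, the last holds). Time passes only in rows, so rows that do not move let the fingers close. It gives the time, the measured TCP pose, the force, the opening and the grip force at its end, in the units of the state.
- r.sense(): the state, without advancing time (a new reading comes with each control period).
- r.snapshot(name): name is "scene" or "top" or "wrist"; returns the picture (420x560x3 uint8, red, green, blue); there is no depth.
- r.camera_params(name): a dict with "fx", "fy", "cx", "cy" (pixels), "R" (3x3) and "t" (3): a world point X has camera coordinates R X + t; the wrist camera has in their place "mount" (4x4, takes a point from camera to tool coordinates, whose origin is the TCP and whose axes are the flange's). Camera axes: x right, y down, z forward; pixel columns grow to the right and rows downward; lengths in mm; the calibration is good to about 2 mm. A picture is of the moment at which its call begins: read the wrist's pose just before it. camera_params takes no time and is no camera call.
- r.hand_in(): hands the job in; it is judged then, once.
The state is a dict: "time": time; "joint_pos": joint angles; "qd": joint speeds; "joint_efforts": joint torques, N m; "tool_pos": TCP position; "tcp_rot": TCP orientation; "ft_force": force on the tool from outside, world axes, zero at the start; "wrist_torque": the same for the moment, N m; "finger_gap": finger opening in mm; "grip_force": force on a finger pad.
Only numpy, scipy, OpenCV 4.12 (cv2) and the standard library are available. Lean on these libraries where they do the work, as an engineer would, in place of code of your own. Each camera call takes 0.05 s, during which the arm holds its last target. There are 200 camera calls.

TASK

Put the loose yellow biscuit stamp back into the stamp rack, between the red and the blue stamp. The row is tight: nudge the stamps on both sides apart along the rack without lifting them out or tipping anything over, then put the yellow one into the gap and push it home so that it stands upright and square with its whole base behind the rack's front edge, in line with the others. Leave the other four stamps standing in the rack too, and the jar, mug and knife where they are.

Things in the scene. Friction and masses are not known exactly. Their poses are not given: they have to be found in the camera images.
- rack: Dark wooden rack, fixed. Origin on the table under the middle of its bay; x to its back wall (away from the robot), y along the row. Bay 382 mm in y (-191..191), 76 mm in x (-38..38), floor 8 mm above the table. Back and end walls 12 mm thick, tops 30 mm above the table. Front open, no lip; the floor board runs on as an apron to x = -88. The bay's front edge is where the end walls stop, x = -38.
- stamp_yellow: Loose stamp on the table in front of the rack, far left or far right (jar on the other side). All stamps: square base 70 x 70 x 22 mm, round upright handle on its centre, 25 mm diameter from 22 to 75 mm up, then a head 30 mm diameter to 91 mm; 0.18 to 0.29 kg, mostly base. Origin at the underside's centre, z up, x and y along the base sides (quarter turns do not matter). Yellow handle.
- stamp_red: Like stamp_yellow, red handle. Second or third of the four standing loose on the rack floor (red and blue may be swapped), bases touching, handles 70 mm apart, 40 mm free between heads. Bases are waxed and slide; push the handle low, just above the base, or it tips. Empty room at the row's ends is 39 to 62 mm each, 101 mm in all: for a fifth base both sides must move outwards.
- stamp_blue: The same stamp with a blue handle; the red one's neighbour in the middle of the row.
- stamp_plain_a: The same stamp with a pale wooden handle, at the rack's -y end of the row or, if exchanged with the other plain one, at the +y end.
- stamp_plain_b: The other stamp with a pale wooden handle, at the other end of the row.
- jar: Amber jar with steel lid, 68 mm in diameter, 105 mm tall, origin at the centre of its underside; bystander in front of the rack, left or right, where the yellow stamp is not.
- mug: Greenish glass mug, 76 mm in diameter, 95 mm tall, origin at the centre of its underside; bystander far on the left (+y).
- knife: Table knife lying flat, 215 mm long, 8 mm thick, origin near the middle of its underside, x along the blade; bystander far on the right (-y).

How it is judged:
By the outcome, as a careful person would: the job done as asked, in the order asked, and still so for the second after the job is handed in, with the robot touching nothing.
It also fails if it takes over 67 s, if anything falls off the work surface, if the arm or the gripper's body presses on something with over 40 N, if the wrist force passes 120 N, or if a joint passes its speed limit or range.

## Working session

There is one attempt and no reset: what is moved stays moved. The work goes in short steps, Python scripts to look and compute and a shell command to move; the robot and the scene stay as the last step left them, time stands still between calls to the robot, and variables do not carry over. Pictures are saved under pics/ and viewed, at most 13 in all, crops included, and the job is handed in when it is done.

```bash
mkdir -p pics; ls; python3 - <<'E'
from bench import r
import cv2
s=r.sense();print(s, r.tcp_to_grasp)
for n in("scene","top"):
    cv2.imwrite(f"pics/{n}0.png",r.snapshot(n)[:,:,::-1]);print(n,r.camera_params(n))
print(r.camera_params("wrist"))
E
```

```text
pics
{'time': 0.0, 'joint_pos': array([ 6.83907282e+01,  7.51377586e+00,  8.53307232e+01, -8.90255260e-04,
        8.72631634e+01, -4.89175886e+00]), 'qd': array([-0.00117749,  0.01817446,  0.03882873, -0.0540414 ,  0.00952271,
       -0.00815225]), 'joint_efforts': array([ 5.38456407e-04, -5.69392884e+01, -5.00563216e+01, -6.60617434e-05,
        1.46046866e-02, -2.02289641e-05]), 'tool_pos': array([172.3526707 , 574.11859488, 230.24450336]), 'tcp_rot': array([-1.79892654e+02, -8.29484565e-03,  1.63282523e+02]), 'ft_force': array([-0.20549895, -0.18538608,  0.17063992]), 'wrist_torque': array([-0.0077624 ,  0.01563953,  0.00338652]), 'grip_force': 0.0, 'finger_gap': 85.59816166929022} 18.700000000000003
scene {'fx': 399.5623837177174, 'fy': 399.5623837177174, 'cx': 279.28875954326566, 'cy': 206.42135479947478, 'R': array([[-0.7403762 ,  0.67218811, -0.00249533],
       [ 0.55369406,  0.60774861, -0.56926665],
       [-0.38113774, -0.42285313, -0.82214917]]), 't': array([ 390.79329268, -271.43899132, 1462.71342864])}
top {'fx': 455.8274138672838, 'fy': 455.8274138672838, 'cx': 283.7498223725402, 'cy': 207.70816652753206, 'R': array([[ 0.0176952 , -0.99976354, -0.01263903],
       [-0.99535838, -0.01641843, -0.09482684],
       [ 0.09459691,  0.01425834, -0.99541354]]), 't': array([ -23.85030227,  532.89489668, 1286.76712284])}
{'fx': 363.44714307502085, 'fy': 363.44714307502085, 'cx': 287.0750906357342, 'cy': 207.02314012453442, 'mount': array([[-3.15396855e-04, -9.64047673e-01, -2.65729157e-01,
         6.67540258e+01],
       [ 9.99999667e-01, -5.04171761e-04,  6.42190964e-04,
         3.50549108e-01],
       [-7.53075841e-04, -2.65728866e-01,  9.64047511e-01,
        -1.42640387e+02],
       [ 0.00000000e+00,  0.00000000e+00,  0.00000000e+00,
         1.00000000e+00]])}
```

View pics/top0.png

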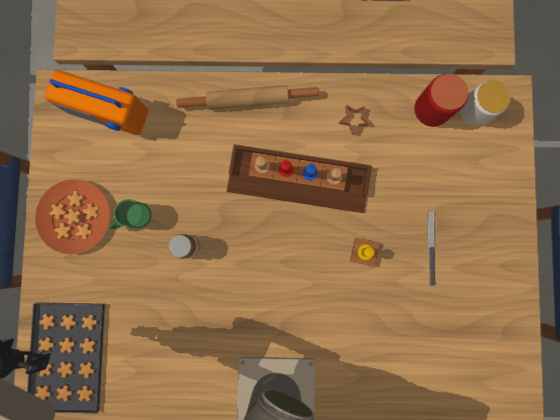

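View pics/scene0.png

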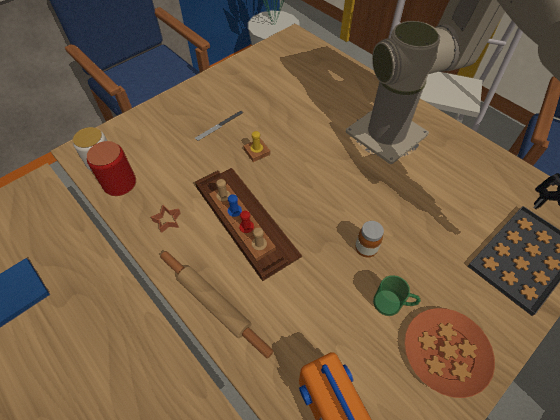

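Top view: the row runs plain (261,164), red (286,168), blue (310,172), plain (336,176). The loose yellow stamp is at (366,252), the jar at (182,246), and the rack is yawed about -9°. I'll compute the positions next.

```bash
cat > h.py <<'E'
from bench import r
import cv2, numpy as np
from scipy.spatial.transform import Rotation as Ro
def cam(n):
    p=r.camera_params(n)
    if n!="wrist": R=np.array(p["R"]);return p,R.T,-R.T@np.array(p["t"])
    s=r.sense();T=Ro.from_euler("xyz",s["tcp_rot"],degrees=True).as_matrix();M=np.array(p["mount"])
    return p,T@M[:3,:3],T@M[:3,3]+s["tool_pos"]
def ray(c,px,z):
    p,A,o=c;px=np.atleast_2d(px).astype(float)
    d=np.c_[(px[:,0]-p["cx"])/p["fx"],(px[:,1]-p["cy"])/p["fy"],np.ones(len(px))]@A.T
    return o+d*((z-o[2])/d[:,2])[:,None]
def shot(n,name=None):
    c=cam(n);im=r.snapshot(n)
    if name: cv2.imwrite(f"pics/{name}.png",im[:,:,::-1])
    return c,im
def blobs(im,lo,hi,amin=30):
    m=cv2.inRange(cv2.cvtColor(im,cv2.COLOR_RGB2HSV),lo,hi)
    k,l,s,ce=cv2.connectedComponentsWithStats(m)
    return [(l==i).astype(np.uint8) for i in range(1,k) if s[i,4]>=amin],[(ce[i].round(1),s[i]) for i in range(1,k) if s[i,4]>=amin]
RED=((0,190,110),(5,255,255));BLU=((105,150,60),(125,255,255));YEL=((22,180,120),(32,255,255))
E
python3 - <<'E'
from h import *
c,im=shot("top")
for n,k in(("red",RED),("blue",BLU),("yel",YEL)):
    for ce,s in blobs(im,*k)[1]: print(n,ce,s,ray(c,ce,80)[0].round(0))
# rack: corners of outer back/end walls at z=30 (by eye), base yellow corners
print(ray(c,[[236,147],[370,166],[228,191],[364,211]],20).round(0))
print("plain",ray(c,[[261,162],[336,174]],88).round(0))
cv2.imwrite("pics/crop.png",cv2.resize(im[135:275,215:395],None,fx=4.4,fy=4.2,interpolation=cv2.INTER_CUBIC)[:,:,::-1])
E
```

```text
red [428.6 101.2] [415  78  42  35 395] [ 835. -417.   80.]
red [285.4 168.2] [279 160  14  17 166] [638. -18.  80.]
blue [84.2 92.1] [ 50  80  71  27 246] [849. 557.  80.]
blue [112.3 125.8] [106 122  14   9  70] [752. 472.  80.]
blue [309.9 172.1] [303 165  14  15 167] [628. -86.  80.]
yel [365.5 251.9] [358 245  17  15 184] [ 411. -240.   80.]
[[ 710.  128.   20.]
 [ 660. -263.   20.]
 [ 580.  148.   20.]
 [ 528. -246.   20.]]
plain [[ 653.   50.   88.]
 [ 623. -158.   88.]]
```

View pics/crop.png

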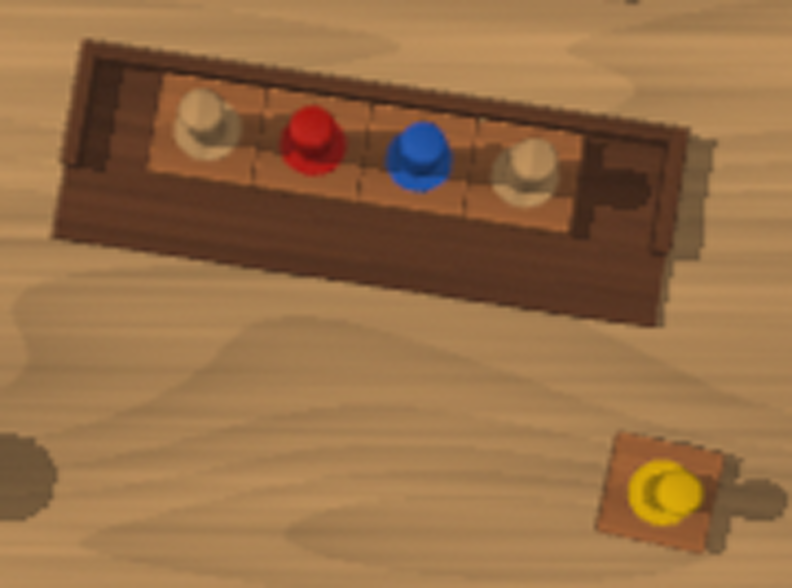

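Crop: the back wall's outer edge runs from (85,40) to (688,130), and the four bases span corners (165,73), (583,133), (570,235) and (150,172). The yellow base corners are (615,432), (722,455), (705,553) and (595,530).

```bash
cat >> h.py <<'E'
def go(x,y,z,yaw=None):
    "tool-frame shift (mm) and turn to a world target, from the measured pose"
    s=r.sense();T=Ro.from_euler("xyz",s["tcp_rot"],degrees=True).as_matrix()
    d=T.T@(np.array([x,y,z])-s["tool_pos"])
    t=0 if yaw is None else (s["tcp_rot"][2]-yaw+180)%360-180
    print("shift",d.round(1),"turn",round(t,1),"pos",s["tool_pos"].round(1),s["tcp_rot"].round(2))
E
python3 - <<'E'
from h import *
c=cam("top")
U=lambda L:np.array(L)/[4.4,4.2]+[215,135]-0.4
def P(L,z):return ray(c,U(L),z)[:,:2]
ang=lambda d:np.degrees(np.arctan2(-d[0],d[1]))
b=P([(85,40),(688,130)],30);f=P([(52,238),(662,326)],8);s=P([(165,73),(583,133),(570,235),(150,172)],30);y=P([(615,432),(722,455),(705,553),(595,530)],22)
print("yaw",ang(b[0]-b[1]),ang(f[0]-f[1]),ang(s[0]-s[1]),ang(s[3]-s[2]))
yaw=np.radians(ang(b[0]-b[1]+f[0]-f[1]+s[0]-s[1]+s[3]-s[2]));X=np.array([np.cos(yaw),np.sin(yaw)]);Y=np.array([-X[1],X[0]])
print(np.degrees(yaw))
for n,q in(("b",b),("f",f),("s",s)):print(n,(q@np.c_[X,Y]).round(1))
# rack origin: back outer x=50, front -88; ends +-203
ox=((b@X).mean()-50+(f@X).mean()+88)/2; oy=((b@Y).mean()+(f@Y).mean())/2
print("O uv",ox,oy,"world",ox*X+oy*Y,"row centre",s.mean(0),"uv",s.mean(0)@X-ox,s.mean(0)@Y-oy)
print("yellow",y.mean(0),ang(y[0]-y[1]),ang(y[3]-y[2]),np.linalg.norm(y[0]-y[1]))
m=s.mean(0);go(m[0],m[1],231,180+np.degrees(yaw))
E
```

```text
yaw -8.170827505214973 -7.711289070332761 -7.814437595710857 -8.114232683465126
-7.949343086956404
b [[ 690.9  231.3]
 [ 689.3 -170.6]]
f [[ 553.6  233.2]
 [ 555.3 -175.9]]
s [[ 676.1  175.2]
 [ 676.7 -103. ]
 [ 605.4 -104.7]
 [ 606.2  173.7]]
O uv 641.2546341789086 29.46946612983009 world [639.1681986  -59.49764023] row centre [639.82595896 -53.72409912] uv -0.14702665893207723 5.809028219308338
yellow [ 410.91169138 -247.03131044] -11.740303174600385 -11.30557724473185 70.85566347358433
shift [-6.283e+02 -4.669e+02  1.000e-01] turn -8.8 pos [172.4 574.2 230.5] [-1.7991e+02 -1.0000e-02  1.6328e+02]
```

```bash
python3 -m handwheel '[[-0.0314,-0.02335,0,0],[-0.0314,-0.02335,0,0],[-0.0314,-0.02335,0,0],[-0.0314,-0.02335,0,0],[-0.0314,-0.02335,0,0],[-0.0314,-0.02335,0,0],[-0.0314,-0.02335,0,0],[-0.0314,-0.02335,0,0],[-0.0314,-0.02335,0,0],[-0.0314,-0.02335,0,0]]' 0
python3 -m handwheel '[[-0.0314,-0.02335,0,0],[-0.0314,-0.02335,0,0],[-0.0314,-0.02335,0,0],[-0.0314,-0.02335,0,0],[-0.0314,-0.02335,0,0],[-0.0314,-0.02335,0,0],[-0.0314,-0.02335,0,0],[-0.0314,-0.02335,0,0],[-0.0314,-0.02335,0,-4.4],[-0.0314,-0.02335,0,-4.4]]'
python3 -m handwheel '[[0,0,0,0],[0,0,0,0]]'
python3 - <<'E'
from h import *
c,im=shot("wrist","w1")
for n,k in(("red",RED),("blue",BLU)):
    for ce,s in blobs(im,*k,200)[1]: print(n,ce,s,ray(c,ce,85)[0].round(1))
go(639.8,-53.7,130,172.05)
E
```

```text
time: 1.15
tool_pos: [406.7, 259.2, 231.1]
tcp_rot: [-180.0, -0.0, 163.3]
ft_force: [0.2, 0.5, -0.9]
finger_gap: 0.1
grip_force: 0.0
time: 2.15
tool_pos: [642.5, -53.0, 230.9]
tcp_rot: [180.0, -0.0, 172.2]
ft_force: [1.2, 0.3, 0.4]
finger_gap: -0.0
grip_force: 0.0
time: 2.35
tool_pos: [641.9, -52.1, 230.1]
tcp_rot: [180.0, -0.1, 172.0]
ft_force: [-0.4, -0.3, -0.0]
finger_gap: -0.3
grip_force: 0.0
red [326.5 183.8] [ 301  157   49   55 1908] [639.4 -19.1  85. ]
red [ 10.3 369.6] [  0 350  29  39 678] [ 773.8 -331.6   85. ]
blue [247.7 183.8] [ 225  158   48   54 1861] [630.5 -82.1  85. ]
shift [  1.3  -2.7 100.6] turn -0.0 pos [641.6 -51.2 230.6] [ 1.7998e+02 -8.0000e-02  1.7202e+02]
```

View pics/w1.png

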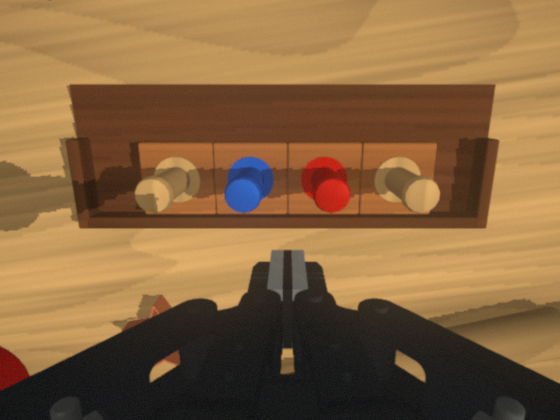

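Wrist view: base seams at columns 214, 288 and 362; bases span rows 143–214. The finger linkages spread too wide along the row in this orientation. I'll turn the tool 90° so the fingers close across the rack and their 22 mm side goes between the heads.

```bash
python3 - <<'E'
from h import *
c=cam("wrist")
q=ray(c,[[288,143],[288,214],[138,143],[138,214],[436,143],[436,214]],30)[:,:2].reshape(3,2,2)
print(q.round(1),q.mean(1).round(1))
w=ray(c,[[88,140],[492,140]],30);print("end walls inner top approx",w.round(1))
E
python3 -m handwheel '[[0,0,0,8.5],[0,0,0,8.5],[0,0,0,8.5],[0,0,0,8.5],[0,0,0,8.5],[0,0,0,8.5],[0,0,0,8.5],[0,0,0,8.5],[0,0,0,8.5],[0,0,0,8.5]]'
python3 -m handwheel '[[0,0,0,5],[0,0,0,0],[0,0,0,0]]'
python3 - <<'E'
from h import *
go(639.8,-53.7,130,82.05)
E
```

```text
[[[ 607.8  -45. ]
  [ 676.3  -54.6]]

 [[ 588.3 -183.7]
  [ 655.7 -200.8]]

 [[ 627.1   92. ]
  [ 696.6   89.8]]] [[ 642.   -49.8]
 [ 622.  -192.3]
 [ 661.8   90.9]]
end walls inner top approx [[ 579.1 -229.2   30. ]
 [ 631.5  143.8   30. ]]
time: 3.4
tool_pos: [641.5, -49.8, 231.8]
tcp_rot: [180.0, -0.0, 86.8]
ft_force: [-0.2, -0.1, -0.4]
finger_gap: 0.4
grip_force: 0.0
time: 3.7
tool_pos: [641.7, -50.4, 231.7]
tcp_rot: [180.0, -0.0, 82.3]
ft_force: [0.0, -0.5, -0.7]
finger_gap: -0.2
grip_force: 0.0
shift [ -3.6  -1.5 101.7] turn 0.2 pos [641.7 -50.4 231.7] [ 1.7998e+02 -1.0000e-02  8.2300e+01]
```

```bash
python3 -m handwheel '[[-0.001,0,0.03,0],[0,0,0.03,0],[0,0,0.03,0],[0,0,0.03,0],[0,0,0.02,0],[0,0,0.015,0],[0,0,0.015,0],[0,0,0.01,0],[0,0,0.01,0],[0,0,0.005,0]]'
python3 - <<'E'
from h import *
s=r.sense();print(s["ft_force"],s["wrist_torque"]);go(641,-51.7,36,82.05)
E
```

```text
time: 4.7
tool_pos: [641.8, -52.3, 35.7]
tcp_rot: [-180.0, 0.0, 82.1]
ft_force: [0.5, -0.3, 0.3]
finger_gap: 0.1
grip_force: 0.0
[ 0.48246684 -0.32613413  0.26856101] [-0.00323914 -0.01924187  0.00671272]
shift [ 0.5 -0.9 -0.3] turn 0.0 pos [641.8 -52.3  35.7] [-179.99    0.     82.1 ]
```

```bash
python3 -m handwheel '[[0.006,0,0,0],[0.006,0,0,0],[0.005,0,0,0],[0.005,0,0,0],[0.005,0,0,0],[0.005,0,0,0],[0.005,0,0,0],[0.004,0,0,0]]'; python3 -m handwheel '[[0.004,0,0,0],[0.003,0,0,0],[0.002,0,0,0],[0,0,0,0]]'
python3 - <<'E'
from h import *
c,im=shot("top")
for n,k in(("red",RED),("blue",BLU)):
    for ce,s in blobs(im,*k)[1]: print(n,ce,s,ray(c,ce,80)[0].round(0))
cv2.imwrite("pics/t2.png",cv2.resize(im[135:225,215:395],None,fx=4,fy=4,interpolation=cv2.INTER_CUBIC)[:,:,::-1])
E
```

```text
time: 5.5
tool_pos: [647.5, -11.2, 36.3]
tcp_rot: [-180.0, -0.0, 82.1]
ft_force: [-1.3, -2.3, 0.5]
finger_gap: -0.2
grip_force: 0.0
time: 5.9
tool_pos: [648.7, -2.5, 36.2]
tcp_rot: [-180.0, -0.0, 82.1]
ft_force: [0.1, -0.6, 1.4]
finger_gap: -0.4
grip_force: 0.0
red [427.9 104.1] [415  79  44  41 526] [ 827. -415.   80.]
red [267.6 169.8] [264 165  10   9  46] [633.  31.  80.]
blue [84.2 92.1] [ 50  80  71  27 246] [849. 557.  80.]
blue [112.3 125.9] [106 122  14   9  69] [752. 472.  80.]
blue [310.8 172.2] [306 165  11  15 141] [628. -89.  80.]
```

View pics/t2.png

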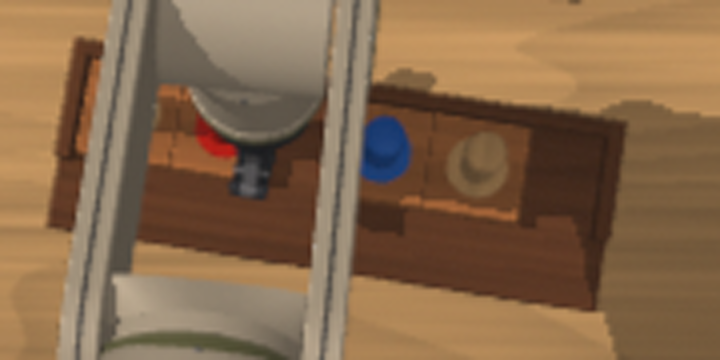

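The red side has moved to just short of the +y wall and stands upright. Next is the blue side.

```bash
python3 -m handwheel '[[-0.01,0,0,0],[-0.015,0,0,0],[-0.015,0,0,0],[-0.01,0,0,0],[-0.005,0,0,0],[-0.005,0,0,0],[-0.005,0,0,0],[-0.005,0,0,0],[-0.005,0,0,0],[-0.005,0,0,0]]'; python3 -m handwheel '[[-0.005,0,0,0],[-0.005,0,0,0],[-0.005,0,0,0],[-0.005,0,0,0],[-0.004,0,0,0],[-0.002,0,0,0],[0,0,0,0]]'
python3 -m handwheel '[[0.01,0,-0.01,0],[0.01,0,-0.03,0],[0.01,0,-0.04,0],[0.01,0,-0.05,0],[0.01,0,-0.05,0],[0,0,-0.02,0],[0,0,0,0],[0,0,0,0]]'
python3 - <<'E'
from h import *
c,im=shot("wrist","w2")
for n,k in(("red",RED),("blue",BLU)):
    for ce,s in blobs(im,*k,200)[1]: print(n,ce,s,ray(c,ce,85)[0].round(1))
go(641,-51.7,36,82.05)
E
```

```text
time: 6.95
tool_pos: [637.8, -82.2, 36.3]
tcp_rot: [180.0, -0.0, 82.1]
ft_force: [0.3, 2.3, 2.1]
finger_gap: 0.1
grip_force: 0.0
time: 7.65
tool_pos: [634.0, -108.3, 36.2]
tcp_rot: [-180.0, 0.0, 82.1]
ft_force: [0.0, -0.4, 0.1]
finger_gap: 0.1
grip_force: 0.0
time: 8.45
tool_pos: [641.2, -58.1, 234.9]
tcp_rot: [179.9, 0.0, 82.1]
ft_force: [-0.8, -0.1, -0.4]
finger_gap: -0.2
grip_force: 0.0
red [285.8  86.2] [ 263   62   47   50 1784] [652.3  24.1  85. ]
blue [285.2 244.7] [266 235  41  27 472] [ 633.9 -104.    85. ]
shift [6.500e+00 1.000e-01 1.972e+02] turn 0.0 pos [640.4 -58.2 233.2] [-179.9    0.    82.1]
```

View pics/w2.png

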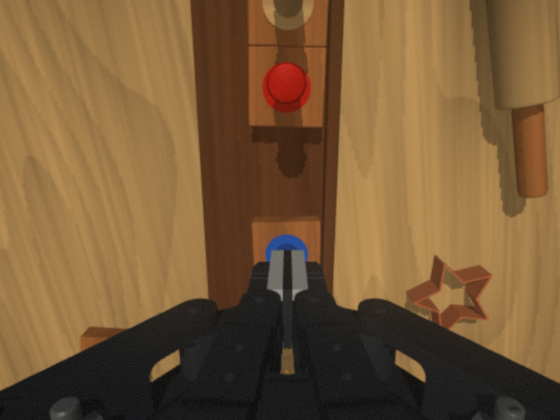

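Wrist view: the gap runs from the red base edge at row 125 to the blue base edge at row 217, between columns 249 and 323. Both stamps are upright. Next I'll measure the gap and go over to the yellow stamp.

```bash
python3 - <<'E'
from h import *
c=cam("wrist");q=ray(c,[[249,125],[323,125],[253,217],[321,217]],30)[:,:2]
a=np.radians(-7.95);X=np.array([np.cos(a),np.sin(a)]);Y=np.array([-X[1],X[0]])
print(q.round(1),"uv",(q@np.c_[X,Y]).round(1));print("gap centre",q.mean(0))
go(405,-280,233,78.5)
E
```

```text
[[ 612.6   -2.3]
 [ 680.7  -11.8]
 [ 601.8  -91. ]
 [ 668.8 -100.3]] uv [[607.1  82.4]
 [675.8  82.5]
 [608.6  -6.9]
 [676.2  -6.9]]
gap centre [640.98139397 -51.37068529]
shift [-252.1 -202.7    0.6] turn 3.6 pos [640.4 -58.2 233.2] [-179.9    0.    82.1]
```

```bash
python3 -m handwheel '[[-0.0252,-0.0203,0,0],[-0.0252,-0.0203,0,0],[-0.0252,-0.0203,0,0],[-0.0252,-0.0203,0,0],[-0.0252,-0.0203,0,0],[-0.0252,-0.0203,0,0],[-0.0252,-0.0203,0,0],[-0.0252,-0.0203,0,0],[-0.0252,-0.0203,0,0],[-0.0252,-0.0203,0,3.6]]' 0.07 30
python3 -m handwheel '[[0,0,0,0],[0,0,0,0],[0,0,0,0]]'
python3 - <<'E'
from h import *
c,im=shot("wrist","w3")
for ce,s in blobs(im,*YEL,200)[1]: print(ce,s,ray(c,ce,80)[0].round(1))
E
```

```text
time: 9.5
tool_pos: [403.2, -280.2, 231.9]
tcp_rot: [-179.8, -0.1, 78.5]
ft_force: [0.2, 0.4, -0.8]
finger_gap: 70.2
grip_force: 0.0
time: 9.8
tool_pos: [405.2, -279.5, 233.2]
tcp_rot: [-179.9, -0.1, 78.5]
ft_force: [0.0, 0.8, -0.5]
finger_gap: 70.0
grip_force: 0.0
[286.8 145. ] [ 265  122   45   48 1644] [ 412.9 -242.    80. ]
```

View pics/w3.png

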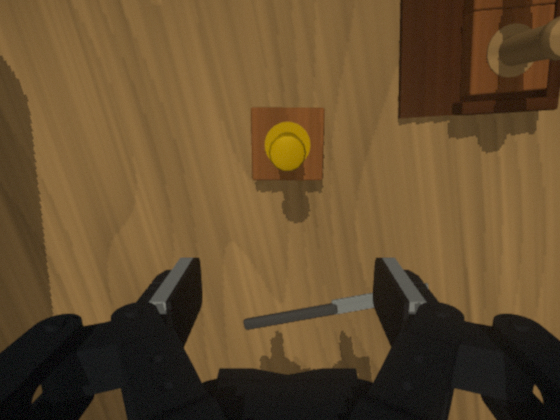

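The yellow base is square in the image: corners (251,107), (324,107), (252,180), (323,180).

```bash
python3 - <<'E'
from h import *
c=cam("wrist");q=ray(c,[[251,107],[324,107],[323,180],[252,180]],22)[:,:2]
d=q[1]-q[0]+q[2]-q[3];print(q.round(1),q.mean(0),"yaw",np.degrees(np.arctan2(d[1],d[0])),np.linalg.norm(d)/2)
go(*q.mean(0),30,78.5)
E
```

```text
[[ 386.  -206.2]
 [ 453.2 -219.8]
 [ 440.2 -288.3]
 [ 371.3 -274.4]] [ 412.70293665 -247.17642815] yaw -11.454765405513326 69.44149506666878
shift [ 32.8   0.9 203.5] turn 0.1 pos [ 405.5 -279.4  233.4] [-1.7993e+02 -6.0000e-02  7.8560e+01]
```

```bash
python3 -m handwheel '[[0.011,0.001,0.01,0],[0.011,0,0.03,0],[0.011,0,0.03,0],[0,0,0.03,0],[0,0,0.03,0],[0,0,0.025,0],[0,0,0.02,0],[0,0,0.015,0],[0,0,0.01,0],[0,0,0.003,0]]'
python3 -m handwheel '[[0,0,0,0],[0,0,0,0],[0,0,0,0],[0,0,0,0],[0,0,0,0],[0,0,0,0]]' 0.01 40
python3 -m handwheel '[[0,0,-0.01,0],[0,0,-0.02,0],[0,0,-0.03,0],[0,0,-0.03,0],[0,0,-0.03,0],[0,0,0,0]]'
python3 - <<'E'
from h import *
a=np.radians(-7.95);X=np.array([np.cos(a),np.sin(a)])
go(*(np.array([641,-51.4])-95*X),150,82.05)
c,im=shot("wrist","w4")
E
```

```text
time: 10.85
tool_pos: [412.2, -246.6, 29.7]
tcp_rot: [-179.9, -0.1, 78.5]
ft_force: [-0.6, 1.2, 0.3]
finger_gap: 69.9
grip_force: 0.0
time: 11.45
tool_pos: [413.3, -248.5, 32.2]
tcp_rot: [179.9, 0.0, 78.5]
ft_force: [-1.9, 2.5, 5.3]
finger_gap: 24.7
grip_force: 37.6
time: 12.05
tool_pos: [415.1, -250.0, 156.7]
tcp_rot: [179.6, 0.2, 78.5]
ft_force: [-0.4, -1.1, -2.3]
finger_gap: 24.6
grip_force: 38.2
shift [233.9  86.8   6.5] turn -3.6 pos [ 415.1 -250.   156.7] [179.58   0.2   78.48]
```

View pics/w4.png

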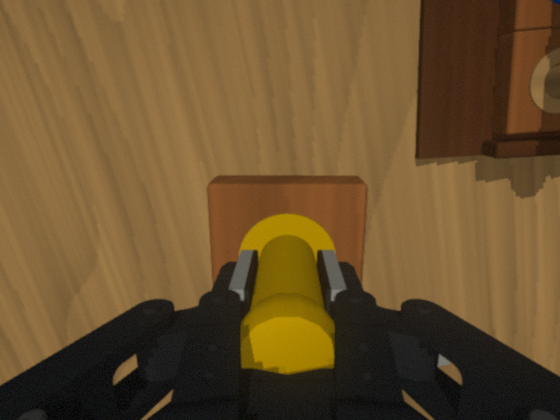

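The yellow stamp is held square and upright; its base edge is level at row 177. I'll carry it to in front of the gap.

```bash
python3 -m handwheel '[[0.026,0.0095,0,0],[0.026,0.0095,0,0],[0.026,0.0095,0,0],[0.026,0.0095,0,0],[0.026,0.0095,0,0],[0.026,0.0095,0,0],[0.026,0.0095,0,0],[0.026,0.0095,0,0],[0.026,0.01,0,-3.6],[0,0,0,0]]'
python3 -m handwheel '[[0,0,0.02,0],[0,0,0.02,0],[0,0,0.02,0],[0,0,0,0],[0,0,0,0],[0,0,0,0]]'
python3 - <<'E'
from h import *
c,im=shot("wrist","w5")
a=np.radians(-7.95);X=np.array([np.cos(a),np.sin(a)])
go(*(np.array([641,-51.4])-95*X),43,82.05)
go(642,-51.4,43,82.05)
E
```

```text
time: 13.1
tool_pos: [543.8, -33.3, 149.5]
tcp_rot: [-179.9, -0.1, 82.3]
ft_force: [-0.1, -0.0, -2.6]
finger_gap: 24.7
grip_force: 39.0
time: 13.7
tool_pos: [544.3, -36.4, 92.3]
tcp_rot: [179.9, 0.0, 82.1]
ft_force: [-0.2, -0.6, -2.3]
finger_gap: 24.8
grip_force: 38.8
shift [-1.5  2.5 49.6] turn 0.0 pos [544.6 -36.4  92.6] [1.7989e+02 1.0000e-02 8.2060e+01]
shift [-1.3 98.5 49.8] turn 0.0 pos [544.6 -36.4  92.6] [1.7989e+02 1.0000e-02 8.2060e+01]
```

View pics/w5.png

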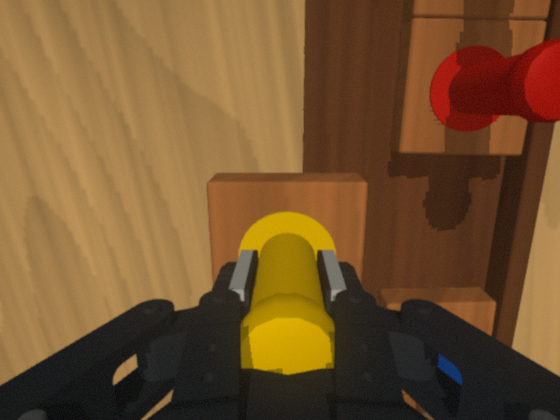

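The stamp is in front of the gap. The red base edge is at row 153 and the blue one at row 289. I'll check the gap centre once more, then lower over the apron.

```bash
python3 - <<'E'
from h import *
c=cam("wrist");q=ray(c,[[460,153],[440,289]],30);T=Ro.from_euler("xyz",r.sense()["tcp_rot"],degrees=True).as_matrix()
print("gap edges along tool x",((q-r.sense()["tool_pos"])@T)[:,0])
E
python3 -m handwheel '[[-0.001,0,0.015,0],[0,0,0.015,0],[0,0,0.01,0],[0,0,0.005,0],[0,0,0.004,0],[0,0,0,0],[0,0,0,0]]'
python3 - <<'E'
from h import *
go(642,-51.4,42,82.05)
E
```

```text
gap edges along tool x [ 42.55945415 -42.13164587]
time: 14.45
tool_pos: [544.0, -37.1, 42.7]
tcp_rot: [180.0, 0.0, 82.1]
ft_force: [0.1, 0.7, -2.3]
finger_gap: 24.8
grip_force: 38.8
shift [-0.7 99.1  0.7] turn 0.0 pos [544.  -37.1  42.7] [179.97   0.    82.09]
```

```bash
python3 -m handwheel '[[0,0.015,0,0],[0,0.015,0,0],[0,0.015,0,0],[0,0.012,0,0],[0,0.01,0,0],[0,0.01,0,0],[0,0.008,0,0],[0,0.007,0,0],[0,0.006,0,0],[0,0,0,0]]'
python3 -m handwheel '[[0,0,0.001,0],[0,0,0.001,0],[0,0,0.001,0],[0,0,0,0]]'
python3 - <<'E'
from h import *
go(642,-51.4,40,82.05)
E
```

```text
time: 15.45
tool_pos: [641.4, -50.7, 42.5]
tcp_rot: [180.0, 0.0, 82.1]
ft_force: [0.1, 0.5, -1.6]
finger_gap: 24.7
grip_force: 38.9
time: 15.85
tool_pos: [641.3, -50.4, 40.5]
tcp_rot: [179.9, -0.0, 82.1]
ft_force: [-0.6, 2.3, 4.9]
finger_gap: 24.4
grip_force: 38.8
shift [-0.9  0.8  0.5] turn 0.0 pos [641.3 -50.4  40.5] [ 1.7991e+02 -1.0000e-02  8.2090e+01]
```

```bash
python3 -m handwheel '[[0,0,0,0],[0,0,0,0],[0,0,0,0],[0,0,0,0],[0,0,0,0]]' 0.065
python3 -m handwheel '[[0,0,-0.01,0],[0,0,-0.02,0],[0,0,-0.04,0],[0,0,-0.04,0],[0,0,-0.04,0],[-0.02,0,-0.04,0],[-0.04,0,0,0],[-0.02,0,0,0],[0,0,0,0],[0,0,0,0]]'
python3 - <<'E'
from h import *
shot("wrist","w6")
E
```

```text
time: 16.35
tool_pos: [640.6, -50.6, 39.2]
tcp_rot: [-180.0, 0.0, 82.1]
ft_force: [0.4, -0.3, -0.6]
finger_gap: 65.0
grip_force: 0.0
time: 17.35
tool_pos: [629.6, -130.0, 229.8]
tcp_rot: [180.0, -0.0, 82.0]
ft_force: [-1.1, 0.2, 0.6]
finger_gap: 64.7
grip_force: 0.0
```

View pics/w6.png

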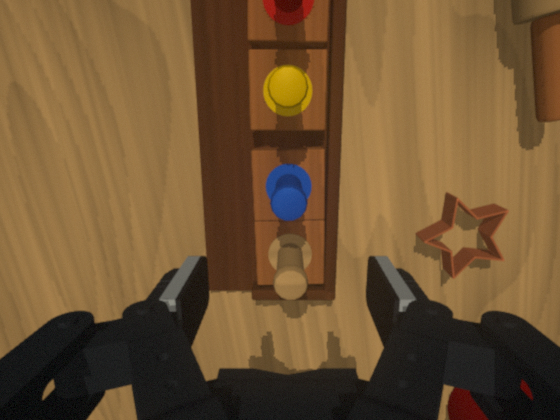

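The yellow stamp stands square between red and blue, its front edge at column 250 in line with its neighbours. One numeric check of its depth in the rack before handing in.

```bash
python3 - <<'E'
from h import *
c=cam("wrist");a=np.radians(-7.95);X=np.array([np.cos(a),np.sin(a)]);Y=np.array([-X[1],X[0]])
q=ray(c,[[249,55],[250,125],[325,55],[325,125],[253,150],[254,215],[253,288],[249,35]],30)[:,:2]
print((q@np.c_[X,Y]-[641.25,29.5]).round(1))
E
```

```text
[[ -32.5   41.2]
 [ -33.3  -18.7]
 [  34.    41.2]
 [  35.7  -18.7]
 [ -31.1  -41.5]
 [ -31.7 -105. ]
 [ -34.6 -184.2]
 [ -32.1   57.3]]
```

The yellow base's front is 1–2 mm behind the end wall's front edge and about 1 mm ahead of its neighbours. I'll close the fingers and nudge it gently against the back wall to square it.

```bash
python3 - <<'E'
from h import *
go(596.4,-44.3,37,82.05)
E
```

```text
shift [ 79.5 -44.7 192.6] turn 0.0 pos [ 629.7 -129.3  229.6] [ 1.800e+02 -3.000e-02  8.208e+01]
```

The closed linkage would reach the head at that orientation, so I'll regrip the handle low and slide the stamp back instead.

```bash
python3 -m handwheel '[[0.03,0,0,0],[0.03,0,0,0],[0.02,0,0.02,0],[0,0,0.04,0],[0,0,0.04,0],[0,0,0.03,0],[0,0,0.03,0],[0,0,0.02,0],[0,0,0.009,0],[0,0,0,0]]'
python3 -m handwheel '[[0,0,0,0],[0,0,0,0],[0,0,0,0],[0,0,0,0],[0,0,0,0],[0,0,0,0]]' 0.01 20
python3 -m handwheel '[[0,0.001,0,0],[0,0.001,0,0],[0,0.001,0,0],[0,0,0,0]]'
```

```text
time: 18.4
tool_pos: [639.5, -49.4, 38.7]
tcp_rot: [-179.8, -0.0, 82.1]
ft_force: [-0.7, -0.4, 0.5]
finger_gap: 65.7
grip_force: 0.0
time: 19.0
tool_pos: [641.8, -50.6, 42.1]
tcp_rot: [179.9, -0.0, 82.1]
ft_force: [-1.9, 1.4, 5.2]
finger_gap: 25.9
grip_force: 18.9
time: 19.4
tool_pos: [644.5, -51.2, 42.1]
tcp_rot: [179.9, 0.0, 82.1]
ft_force: [-2.2, 1.5, 7.7]
finger_gap: 25.6
grip_force: 18.8
```

```bash
python3 -m handwheel '[[0,0,0,0],[0,0,0,0],[0,0,0,0],[0,0,0,0],[0,0,0,0]]' 0.065
python3 -m handwheel '[[0,0,-0.01,0],[0,0,-0.02,0],[0,0,-0.04,0],[0,0,-0.04,0],[0,0,-0.04,0],[-0.02,0,-0.04,0],[-0.04,0,0,0],[-0.02,0,0,0],[0,0,0,0],[0,0,0,0]]'
python3 - <<'E'
from h import *
c,im=shot("wrist");_,t=shot("top");t=cv2.resize(t[135:225,215:395],(560,280),interpolation=cv2.INTER_CUBIC)
cv2.imwrite("pics/w7.png",np.vstack([im[:310],t])[:,:,::-1])
E
```

```text
time: 19.9
tool_pos: [643.6, -51.0, 40.2]
tcp_rot: [-180.0, 0.0, 82.1]
ft_force: [1.1, -0.2, 0.4]
finger_gap: 64.9
grip_force: 0.0
time: 20.9
tool_pos: [632.6, -130.4, 230.8]
tcp_rot: [180.0, -0.0, 82.0]
ft_force: [0.2, -0.6, -0.1]
finger_gap: 65.3
grip_force: 0.0
```

View pics/w7.png

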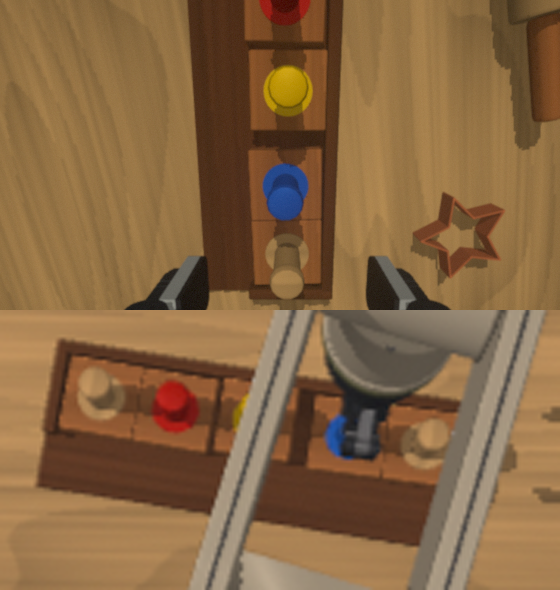

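The pictures show all five stamps upright in the bay. Yellow (287,90) is square and in line, with its front edge at column 249 beside blue's at 249, and the gripper is clear.

```bash
python3 -c "from bench import r;print(r.hand_in())"
```

```text
the job is handed in; nothing more can be done
None
```

The yellow stamp is back in the rack between red and blue, upright, square and in line by the last pictures, with the other four still standing; I handed the job in at about 21 s, and no verdict was returned.

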